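Show which flask goes in the heating mantle and start the mantle

ROBOT

A 6-joint arm with a two-finger parallel gripper is mounted at the origin on the work surface. World frame = base frame: x ahead of the robot, y to its left, z up, the work surface at z = 0. Lengths are in mm, angles in rad, forces in N, time in s.
With the tool pointing down it reaches from about 350 to 975 mm from the base axis. Payload 17.4 kg.
Tool frame: the origin (TCP) lies midway between the tips of the shut fingers; the grasp point (between the pads) lies 19 mm behind it (robot.grip_point_offset is the distance from the TCP to the grasp point, in mm); z points along the fingers, y is the line along which they close (so a half turn about z gives the same grasp; the last joint's range is limited). The gripper opens to 85 mm and grips with 20 to 120 N. Pads are 22 mm wide; open, the fingers measure 114 mm over their backs; the gripper's body (76 mm by 85 mm) begins 54 mm behind the grasp point. The pads swing forward as they close: fully open they stand 13 mm farther back than shut.
Start: joints at [1.218, 0.116, 1.442, -0, 1.584, -0.038], TCP at [209.006, 641.833, 231.303] pointing down, gripper open.
Joint ranges: [-2.83, 2.83], [-0.83, 2.19], [0.07, 2.5], [-1.14, 4.28], [0.01, 3], [-2.97, 2.97]. Speed limits (rad/s): [1.89, 1.89, 2.22, 3.14, 3.14, 3.14].

INTERFACE

Orientations are given as a unit quaternion [x, y, z, w].
In Python, from rig import robot, eyes gives the robot as it stands. The module is installed in compiled form; this text tells all that it offers.
- The arm moves only by the shell command python3 -m pendant 'ROWS' [FORCE]. ROWS is JSON, a list of rows, each a list of 5 numbers: the finger opening in cm, from 0 to 8.54, then the shift along the world's x, y, z in cm, then the turn about the world's z in rad. In form: [[jaw, x, y, z, twist], ...]. A call has 1 to 10 rows; each row shifts and turns the commanded pose from where the row before left it; what a row does not reach is not made up. A row lasts 1/12 s, in which the tool goes at most 41.7 mm and 7.16 degrees, less where a joint would pass 70% of its speed; a pose out of reach is approached as far as the arm can. A call with a gripper value outside its range is refused whole. The fingers move at their own pace and stop on an object; FORCE is the grip in N (left out, the last holds). Time passes only in rows, so rows that do not move let the fingers close. It gives the time, the measured TCP pose, the force, the opening and the grip force at its end, in the units of the state.
- robot.sense(): the state, without advancing time (a new reading comes with each control period).
- eyes.grab_frame(name): name is "side" or "top" or "wrist"; returns a dict with "img" (400x640x3 uint8, red, green, blue), "fx", "fy", "cx", "cy" (pixels), "k1" (the pictures are not rectified: a ray, as slopes to the right and down, at radius r is drawn at 1 + k1 r^2 times it, then the intrinsics apply), "rvec" (rotation vector, rad) and "tvec" (3), from world to camera coordinates, as OpenCV has them; the wrist camera has in their place "T_tool_cam" (4x4, takes a point from camera to tool coordinates, whose origin is the TCP and whose axes are the flange's). Camera axes: x right, y down, z forward; pixel columns grow to the right and rows downward; lengths in mm; the calibration is good to about 2 mm. A picture is of the moment at which its call begins: read the wrist's pose just before it. There is no depth.
- robot.finish_job(): hands the job in; it is judged then, once.
The state is a dict: "time_s": time; "qpos": joint angles; "joint_velocities": joint speeds; "effort": joint torques, N m; "ee_pos": TCP position; "ee_rot": TCP orientation; "wrist_force": force on the tool from outside, world axes, zero at the start; "ft_torque": the same for the moment, N m; "grip_width": finger opening in mm; "grasp_force": force on a finger pad.
Only numpy, scipy, OpenCV 4.12 (cv2) and the standard library are available. Lean on these libraries where they do the work, as an engineer would, in place of code of your own. Each camera call takes 0.05 s, during which the arm holds its last target. There are 200 camera calls.

TASK

Show a trainee the next run: point straight down with the fingertips at the stopper of the large round flask, two or three centimetres above it, and stay there for two seconds; then point in the same way at the middle of the open bowl of the round heating mantle, two or three centimetres above its rim, for two seconds; then press the mantle's start button all the way down, let it come back up, and finish clear of everything. Touch no glassware and lift or shift nothing, do not press the hotplate's button, and travel high so that you do not point low over the other flasks or the hotplate.

Things in the scene. Friction and masses are not known exactly. Their poses are not given: they have to be found in the camera images.
- large_round: Large round flask of pale clear glass, to be pointed at: a ball 104 mm in diameter with a straight neck 28 mm in diameter and a white plastic stopper, 155 mm high overall, 0.25 kg, loose. It stands upright in a cork ring 124 mm in outer diameter and 22 mm high. Origin at the centre of its underside on the bench, z up.
- large_round_top (a point): Centre of the top face of the large round flask's white stopper (26 mm in diameter), 155 mm above the bench.
- small_round: Small round flask, leave alone: the same shape but the ball is only 64 mm in diameter, 108 mm high overall with its white stopper, loose, in a cork ring 84 mm in outer diameter and 14 mm high. Origin at the centre of its underside.
- small_round_top (a point): Centre of the top of the small round flask's stopper, 108 mm above the bench.
- conical: Conical flask, leave alone: straight-sided cone 84 mm in diameter at the foot, 28 mm neck, white stopper, 153 mm high overall, loose, standing directly on the bench. Origin at the centre of its underside. The three flasks stand in the middle of the bench, in any order.
- conical_top (a point): Centre of the top of the conical flask's stopper, 153 mm above the bench.
- mantle: Heating mantle, fixed: round white drum 184 mm in diameter and 115 mm high with an open cylindrical bowl in its top (about 120 mm across, about 65 mm deep). A low grey control deck (90 mm along x, 130 mm along y, 55 mm high, with a black dial and display) joins the drum on its own -x side, towards the robot, give or take 0.2 rad. It stands to the left or the right of the flasks. Origin at the centre of the drum's underside, z up.
- mantle_mouth (a point): Centre of the mantle's bowl at rim height, 115 mm above the bench (empty air; the bowl is open below).
- mantle_button_top (a point): Centre of the top face of the mantle's start button, a grey round push button 28 mm in diameter that points up from a black housing in the middle of the mantle's control deck, between a flat black dial and a black square display, 140 mm from the drum's centre; it moves with the button.
- mantle_button (a joint): Travel of the mantle's start button, m: 0 released, 0.006 fully down. It is pressed straight down, takes about 5 N to push fully down, and springs back up by itself.
- hotplate: Hotplate, fixed, not used now: square white case 190 x 190 mm with a flat ceramic top 98 mm above the bench, and the same grey control deck and start button on its own -x side. It stands on the other side of the flasks from the mantle. Origin at the centre of the square case's underside.
- hotplate_mid (a point): Centre of the hotplate's flat top, 98 mm above the bench.
- hotplate_button (a joint): Travel of the hotplate's start button, m: 0 released, 0.006 fully down. Not to be pressed.
- dropper: Bystander: small amber dropper bottle 42 mm in diameter, 108 mm high with its rubber bulb, loose, beyond the flasks, beside the tube rack. Origin at the centre of its underside.
- tube_rack: Bystander: white test tube rack 70 x 200 mm (long along its y) with five short capped tubes, 115 mm high overall, loose, beyond the flasks. Origin at the centre of its underside.
Things that resemble listed ones, but are neither listed nor needed, are in the scene too. Leave any blue or pink look-alike of the large_round alone.

How it is judged:
By the outcome, as a careful person would: the job done as asked, in the order asked, and still so for the second after the job is handed in, with the robot touching nothing.
It also fails if it takes over 56 s, if anything falls off the work surface, if the arm or the gripper's body presses on something with over 40 N, if the wrist force passes 120 N, or if a joint passes its speed limit or range.

## Working session

There is one attempt and no reset: what is moved stays moved. The work goes in short steps, Python scripts to look and compute and a shell command to move; the robot and the scene stay as the last step left them, time stands still between calls to the robot, and variables do not carry over. Pictures are saved under pics/ and viewed, at most 10 in all, crops included, and the job is handed in when it is done.

```bash
mkdir -p pics
cat > h.py <<'E'
import numpy as np,cv2,pickle
from rig import robot,eyes
def grab(n):
    f=eyes.grab_frame(n); pickle.dump(f,open(f'pics/{n}.pkl','wb')); return f
def load(n): return pickle.load(open(f'pics/{n}.pkl','rb'))
def K(f):
    return np.array([[f['fx'],0,f['cx']],[0,f['fy'],f['cy']],[0,0,1.]]),np.array([f['k1'],0,0,0,0.])
def at(f,u,v,z):
    k,d=K(f); p=cv2.undistortPoints(np.array([[[u,v]]],float),k,d)[0,0]
    R,_=cv2.Rodrigues(np.array(f['rvec'],float)); t=np.array(f['tvec'],float).ravel()
    c=-R.T@t; r=R.T@np.array([p[0],p[1],1]); return c+r*(z-c[2])/r[2]
def proj(f,P):
    k,d=K(f); return cv2.projectPoints(np.array(P,float).reshape(-1,3),np.array(f['rvec'],float),np.array(f['tvec'],float),k,d)[0].reshape(-1,2)
E
python3 - <<'E'
from h import *
for n in('top','side'):
    f=grab(n); cv2.imwrite(f'pics/{n}.png',f['img'][:,:,::-1])
s=robot.sense(); print(s['time_s'],s['ee_pos'],s['ee_rot'],s['wrist_force'],s['grip_width'])
E
```

```text
0.1 [208.93169111 641.67669697 230.63139382] [ 1.56756075e-01  9.87637209e-01 -5.14991425e-04 -1.05208021e-04] [-0.04753941 -0.38437924  0.74980227] 84.99433904863646
```

View pics/top.png

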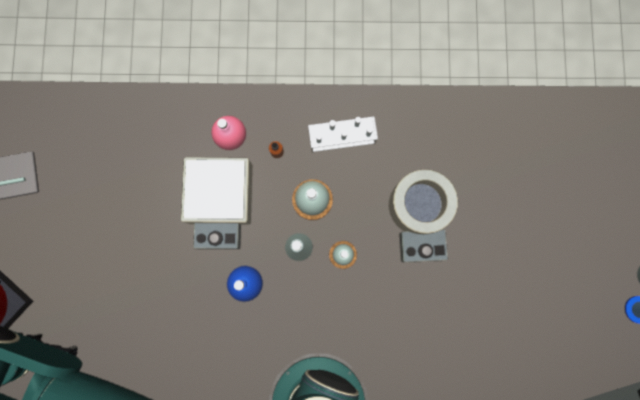

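View pics/side.png

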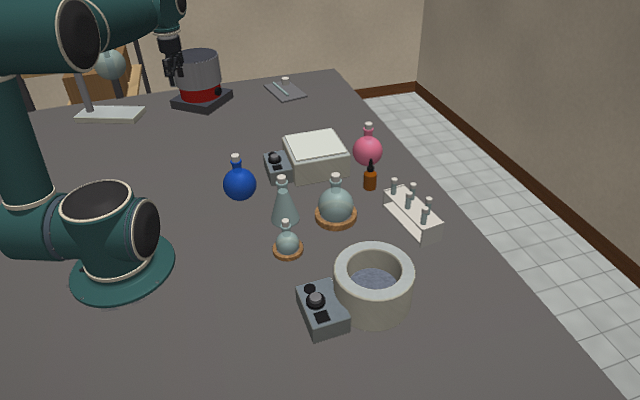

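The top view shows the large round flask at (312,197), the conical at (297,245), the small round at (343,254), the mantle at (425,202) with its button near (426,250), and the hotplate at (215,190). I'll enlarge both views to measure.

Run:
```python
from h import *
f=load('top')['img'][:,:,::-1]; g=load('side')['img'][:,:,::-1]
a=cv2.resize(f[170:270,280:480],None,fx=4,fy=4,interpolation=cv2.INTER_CUBIC)
b=cv2.resize(g[160:350,260:440],None,fx=3,fy=3,interpolation=cv2.INTER_CUBIC)
cv2.imwrite('pics/a.png',a); cv2.imwrite('pics/b.png',b)
```

```text
(no output)
```

View pics/a.png

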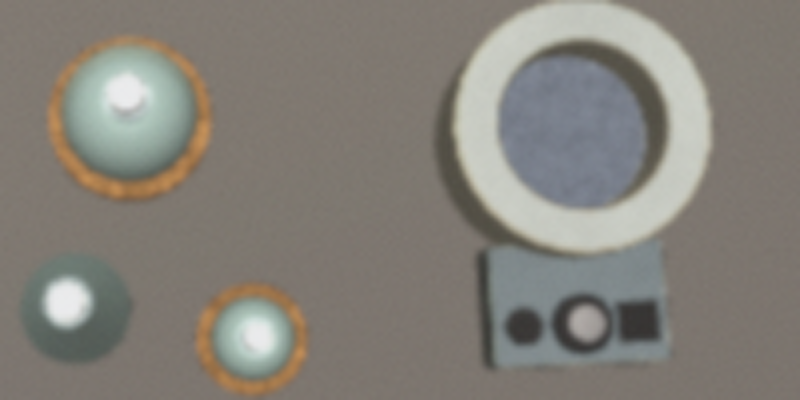

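View pics/b.png

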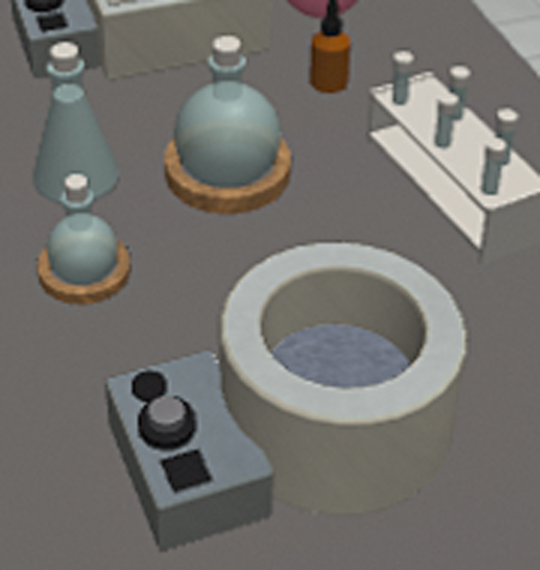

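In the top crop, the stopper is at (126,93), the cork ring at (130,118), the rim centre at (582,126) and the button at (587,323). In the side crop, the stopper's top face is at (227,44), the rim's centre at about (344,330) and the button top at (167,408).

Run:
```python
from h import *
T=load('top');S=load('side')
ct=lambda x,y:(280+(x+.5)/4-.5,170+(y+.5)/4-.5); cs=lambda x,y:(260+(x+.5)/3-.5,160+(y+.5)/3-.5)
def ray(f,p): 
    a=at(f,*p,0);b=at(f,*p,300); return a,(b-a)/np.linalg.norm(b-a)
def tri(p,q):
    A=np.zeros((3,3));B=np.zeros(3)
    for a,d in(ray(T,p),ray(S,q)):
        M=np.eye(3)-np.outer(d,d);A+=M;B+=M@a
    return np.linalg.solve(A,B)
for n,p,q,z in(('stop',ct(126,93),cs(227,44),155),('rim',ct(582,126),cs(344,330),115),('btn',ct(587,323),cs(167,408),75)):
    print(n,tri(p,q).round(1),at(T,*p,z).round(1),at(S,*q,z).round(1))
print('cork',at(T,*ct(130,118),20).round(1),'con',at(T,*ct(68,302),153).round(1),'small',at(T,*ct(257,335),108).round(1),'hot',at(T,215,190,98).round(1))
print('drum diam',at(T,*ct(453,126),113)-at(T,*ct(711,126),113))
```

```text
stop [602.   22.8 157.4] [601.3  23.  155. ] [604.2  26.1 155. ]
rim [ 587.7 -301.8  110.9] [ 585.6 -300.5  115. ] [ 587.6 -305.6  115. ]
btn [ 448.2 -308.6   80.7] [ 447.3 -309.6   75. ] [ 450.5 -304.    75. ]
cork [601.6  22.6  20. ] con [457.3  61.3 153. ] small [436.6 -69.8 108. ] hot [616.1 301.2  98. ]
drum diam [ -1.20513866 183.57696257   0.        ]
```

```bash
python3 -m pendant '[[0,0,0,3.5,0],[0,0,0,3.5,0],[0,0,0,3.5,0],[0,2,-3,0,0],[0,2,-3,0,0],[0,2,-3,0,0],[0,2,-3,0,0],[0,2,-3,0,0],[0,2,-3,0,0],[0,2,-3,0,0]]'; python3 -m pendant '[[0,2,-3,0,0],[0,2,-3,0,0],[0,2,-3,0,0],[0,2,-3,0,0],[0,2,-3,0,0],[0,2,-3,0,0],[0,2,-3,0,0],[0,2,-3,0,0],[0,2,-3,0,0],[0,2,-3,0,0]]'
```

```text
time_s: 0.93
ee_pos: [349.5, 430.2, 336.0]
ee_rot: [0.157, 0.988, -0.0, -0.0]
wrist_force: [-0.6, 0.3, -0.5]
grip_width: 0.0
grasp_force: 0.0
time_s: 1.77
ee_pos: [549.6, 130.1, 336.1]
ee_rot: [0.157, 0.988, -0.0, -0.0]
wrist_force: [-0.1, 0.6, -0.3]
grip_width: 0.3
grasp_force: 0.0
```

```bash
python3 -m pendant '[[0,1.75,-3.57,0,0],[0,1.75,-3.57,0,0],[0,1.74,-3.57,0,0],[0,0,0,-2.5,0],[0,0,0,-2.5,0],[0,0,0,-2.5,0],[0,0,0,-2.5,0],[0,0,0,0,0]]'
python3 - <<'E'
from h import *
f=grab('wrist');s=grab('side')
a=cv2.resize(s['img'][100:240,250:430],None,fx=3,fy=3)[:400]
w=f['img']
c=np.zeros((400+420,640,3),np.uint8);
cv2.imwrite('pics/c.png',np.hstack([cv2.resize(w,(480,300)),cv2.resize(s['img'][120:240,270:398],(320,300))])[:,:,::-1])
E
```

```text
time_s: 2.43
ee_pos: [599.9, 24.6, 230.7]
ee_rot: [0.157, 0.988, -0.001, -0.003]
wrist_force: [0.6, 0.1, -0.8]
grip_width: -0.1
grasp_force: 0.0
```

View pics/c.png

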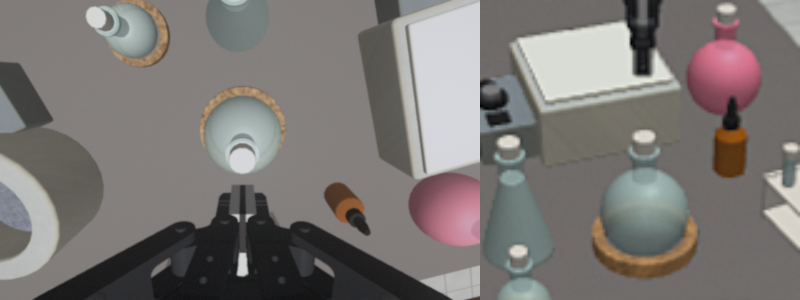

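The wrist view shows the shut fingertips at (242,190) in line with the stopper at (242,157). In the side view they stand directly above the stopper. I'll descend to about 25 mm and hold.

```bash
python3 -m pendant '[[0,0.1,-0.1,-2,0],[0,0,0,-2,0],[0,0,0,-1,0],[0,0,0,0,0],[0,0,0,0,0],[0,0,0,0,0],[0,0,0,0,0],[0,0,0,0,0],[0,0,0,0,0],[0,0,0,0,0]]'; for i in 1 2; do python3 -m pendant '[[0,0,0,0,0],[0,0,0,0,0],[0,0,0,0,0],[0,0,0,0,0],[0,0,0,0,0],[0,0,0,0,0],[0,0,0,0,0],[0,0,0,0,0],[0,0,0,0,0],[0,0,0,0,0]]'; done
python3 - <<'E'
from h import *
s=grab('side')
cv2.imwrite('pics/d.png',cv2.resize(s['img'][140:240,290:390],(500,500))[:,:,::-1])
E
```

```text
time_s: 3.37
ee_pos: [602.5, 23.7, 186.7]
ee_rot: [0.157, 0.988, 0.0, 0.0]
wrist_force: [-0.0, 0.2, -0.5]
grip_width: -0.0
grasp_force: 0.0
time_s: 4.2
ee_pos: [602.4, 23.7, 186.3]
ee_rot: [0.157, 0.988, -0.0, -0.0]
wrist_force: [0.6, -0.0, -0.4]
grip_width: -0.0
grasp_force: 0.0
time_s: 5.03
ee_pos: [602.4, 23.7, 186.3]
ee_rot: [0.157, 0.988, -0.0, 0.0]
wrist_force: [-0.3, -0.6, -0.7]
grip_width: -0.3
grasp_force: 0.0
```

View pics/d.png

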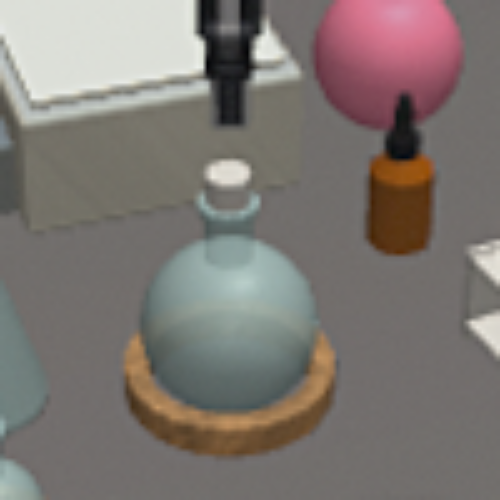

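The tips at (230,125) are right over the stopper at (228,172), but 31 mm above it. I'll go 6 mm lower and hold for more than 2 s.

```bash
python3 -m pendant '[[0,0,0,-0.6,0],[0,0,0,0,0],[0,0,0,0,0],[0,0,0,0,0],[0,0,0,0,0],[0,0,0,0,0],[0,0,0,0,0],[0,0,0,0,0],[0,0,0,0,0],[0,0,0,0,0]]'; for i in 1 2; do python3 -m pendant '[[0,0,0,0,0],[0,0,0,0,0],[0,0,0,0,0],[0,0,0,0,0],[0,0,0,0,0],[0,0,0,0,0],[0,0,0,0,0],[0,0,0,0,0],[0,0,0,0,0],[0,0,0,0,0]]'|head -2; done
python3 -m pendant '[[0,0,0,3,0],[0,0,0,3,0],[0,0,0,3,0],[0,0,0,3,0],[0,0,0,3,0],[0,0,0,0,0]]'
```

```text
time_s: 5.92
ee_pos: [602.4, 23.7, 180.3]
ee_rot: [0.157, 0.988, 0.0, 0.0]
wrist_force: [0.7, 0.5, -0.3]
grip_width: 0.1
grasp_force: 0.0
time_s: 6.75
ee_pos: [602.4, 23.7, 180.3]
time_s: 7.58
ee_pos: [602.4, 23.7, 180.3]
time_s: 8.08
ee_pos: [603.2, 23.7, 337.0]
ee_rot: [0.157, 0.988, 0.001, 0.004]
wrist_force: [-0.8, 0.5, 1.6]
grip_width: 0.3
grasp_force: 0.0
```

```bash
python3 -m pendant '[[0,-0.16,-3.25,0,0],[0,-0.16,-3.25,0,0],[0,-0.16,-3.25,0,0],[0,-0.16,-3.25,0,0],[0,-0.16,-3.25,0,0],[0,-0.16,-3.25,0,0],[0,-0.16,-3.25,0,0],[0,-0.16,-3.25,0,0],[0,-0.16,-3.25,0,0],[0,-0.16,-3.25,0,0]]'; python3 -m pendant '[[0,0,0,-3,0],[0,0,0,-3,0],[0,0,0,-3,0],[0,0,0,-3,0],[0,0,0,-3,0],[0,0,0,-3,0],[0,0,0,-1,0],[0,0,0,0,0],[0,0,0,0,0]]'
```

```text
time_s: 8.92
ee_pos: [586.0, -302.9, 330.2]
ee_rot: [0.157, 0.988, -0.0, 0.0]
wrist_force: [1.5, 0.1, -0.2]
grip_width: -0.0
grasp_force: 0.0
time_s: 9.67
ee_pos: [586.7, -301.4, 141.3]
ee_rot: [0.157, 0.988, -0.0, 0.0]
wrist_force: [-0.0, -0.2, 1.7]
grip_width: -0.1
grasp_force: 0.0
```

```bash
for i in 1 2 3; do python3 -m pendant '[[0,0,0,0,0],[0,0,0,0,0],[0,0,0,0,0],[0,0,0,0,0],[0,0,0,0,0],[0,0,0,0,0],[0,0,0,0,0],[0,0,0,0,0],[0,0,0,0,0],[0,0,0,0,0]]'|head -2; done
python3 - <<'E'
from h import *
s=grab('side');w=grab('wrist')
cv2.imwrite('pics/e.png',np.hstack([cv2.resize(s['img'][200:350,280:430],(400,400)),cv2.resize(w['img'][:,120:520],(400,400))])[:,:,::-1])
E
```

```text
time_s: 10.5
ee_pos: [586.4, -301.2, 140.2]
time_s: 11.33
ee_pos: [586.4, -301.3, 140.3]
time_s: 12.17
ee_pos: [586.4, -301.3, 140.3]
```

View pics/e.png

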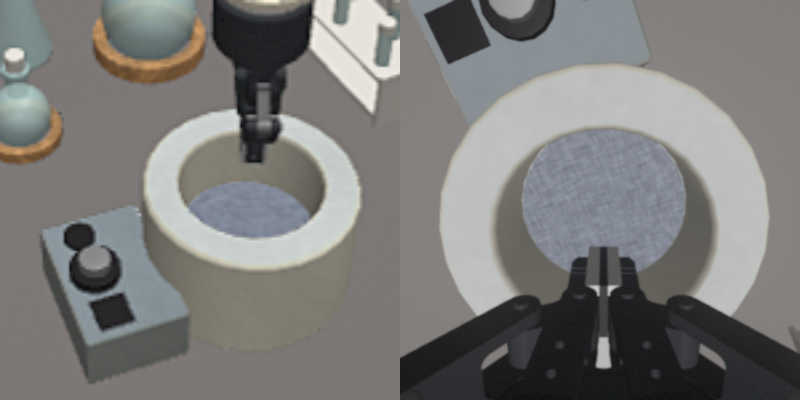

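The shut tips stand over the centre of the bowl, just above the rim, and held there for 2.5 s. Next is the button.

```bash
python3 -m pendant '[[0,0,0,3,0],[0,0,0,3,0],[0,-3.45,-0.17,0,0],[0,-3.45,-0.17,0,0],[0,-3.45,-0.17,0,0],[0,-3.45,-0.17,0,0],[0,0,0,-3,0],[0,0,0,-3,0],[0,0,0,-3,0],[0,0,0,0,0]]'
python3 - <<'E'
from h import *
s=grab('side');w=grab('wrist')
cv2.imwrite('pics/f.png',np.hstack([cv2.resize(s['img'][230:350,280:400],(400,400)),cv2.resize(w['img'][:,120:520],(400,400))])[:,:,::-1])
E
```

```text
time_s: 13.1
ee_pos: [446.3, -306.7, 104.9]
ee_rot: [0.157, 0.988, 0.002, -0.003]
wrist_force: [-0.1, 0.6, -0.7]
grip_width: -0.1
grasp_force: 0.0
```

View pics/f.png

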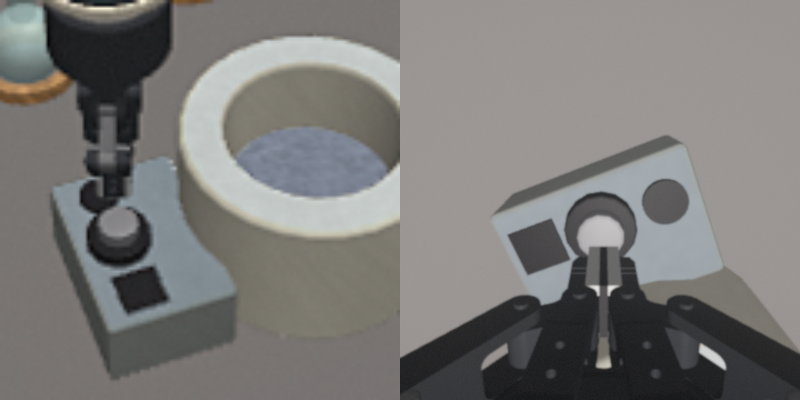

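The tips line up with the button: the button is at (600,235) and the fingers at (603,255) in the wrist view. I'll press gently and watch the force.

```bash
python3 -m pendant '[[0,0,0,-1.2,0],[0,0,0,-1,0],[0,0,0,0,0],[0,0,0,0,0]]'; python3 -m pendant '[[0,0,0,-0.3,0],[0,0,0,0,0],[0,0,0,0,0]]' |sed -n 2,4p; python3 -m pendant '[[0,0,0,-0.3,0],[0,0,0,0,0],[0,0,0,0,0]]'|sed -n 2,4p;  python3 -m pendant '[[0,0,0,-0.2,0],[0,0,0,0,0],[0,0,0,0,0]]'|sed -n 2,4p
```

```text
time_s: 13.53
ee_pos: [448.4, -308.0, 88.3]
ee_rot: [0.157, 0.988, 0.0, -0.0]
wrist_force: [0.1, 0.1, 0.6]
grip_width: -0.1
grasp_force: 0.0
ee_pos: [448.5, -308.1, 85.5]
ee_rot: [0.157, 0.988, -0.0, 0.0]
wrist_force: [-0.0, 0.1, 0.3]
ee_pos: [448.3, -308.0, 82.2]
ee_rot: [0.157, 0.988, 0.0, -0.0]
wrist_force: [-0.3, -0.5, 0.1]
ee_pos: [448.4, -308.0, 80.2]
ee_rot: [0.157, 0.988, 0.0, -0.0]
wrist_force: [-0.2, 0.8, 0.7]
```

```bash
for i in 1 2 3 4; do python3 -m pendant '[[0,0,0,-0.2,0],[0,0,0,0,0],[0,0,0,0,0]]' |sed -n '2p;4p'; done
```

```text
ee_pos: [448.4, -308.0, 78.2]
wrist_force: [0.0, 1.0, -0.2]
ee_pos: [448.5, -308.1, 76.3]
wrist_force: [-0.5, -0.5, 1.0]
ee_pos: [448.5, -308.1, 74.4]
wrist_force: [0.6, -1.0, 2.7]
ee_pos: [448.5, -308.1, 72.4]
wrist_force: [0.8, -0.6, 4.2]
```

Contact came at about z = 76.5, so the bottom of travel should be near 70.

```bash
for i in 1 2 3; do python3 -m pendant '[[0,0,0,-0.1,0],[0,0,0,0,0],[0,0,0,0,0]]' |sed -n '2p;4p'; done
```

```text
ee_pos: [448.5, -308.1, 71.4]
wrist_force: [0.9, -0.6, 5.0]
ee_pos: [448.5, -308.2, 70.9]
wrist_force: [-1.4, 1.4, 10.2]
ee_pos: [448.6, -308.2, 70.7]
wrist_force: [-5.4, 4.0, 20.2]
```

At z = 71 it hit a hard stop just past 5 N, after about 6 mm of travel, so the button is fully down. Now release and retreat.

```bash
python3 -m pendant '[[0,0,0,0.5,0],[0,0,0,1,0],[0,0,0,2,0],[0,0,0,3,0],[0,0,0,3,0],[0,0,0,3,0],[0,0,0,3,0],[0,0,0,3,0],[0,0,0,3,0],[0,0,0,3,0]]'; python3 -m pendant '[[0,0,0,0,0],[0,0,0,0,0],[0,0,0,0,0],[0,0,0,0,0],[0,0,0,0,0],[0,0,0,0,0]]'|head -4
python3 - <<'E'
from h import *
s=grab('side')
cv2.imwrite('pics/g.png',s['img'][:,:,::-1])
E
```

```text
time_s: 16.87
ee_pos: [448.0, -307.7, 315.8]
ee_rot: [0.157, 0.988, 0.0, -0.0]
wrist_force: [0.3, 0.3, 0.2]
grip_width: 0.1
grasp_force: 0.0
time_s: 17.37
ee_pos: [448.3, -307.9, 313.4]
ee_rot: [0.157, 0.988, 0.0, -0.001]
wrist_force: [0.3, -0.2, -0.1]
```

View pics/g.png

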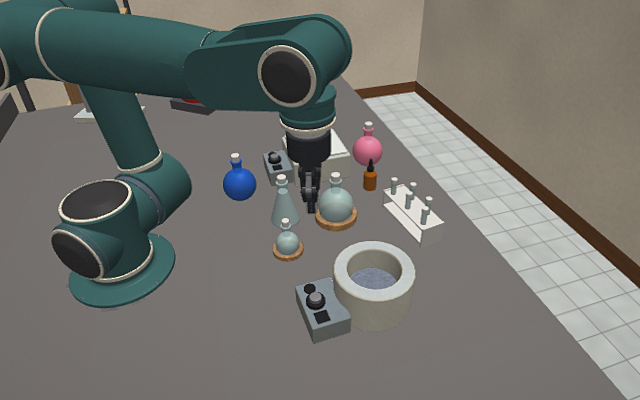

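The button at (316,298) is back up, every flask stands where it was, and the arm is high and clear.

```bash
python3 -c "
from rig import robot
print(robot.finish_job())"
```

```text
the job is handed in; nothing more can be done
None
```

The job is done and handed in at about 17 s: I pointed at the large round flask's stopper and then the mantle bowl (about 25 mm above each, over 2 s each), pressed the mantle button to its stop and saw it come back up, and left the arm high and clear with nothing visibly shifted.

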